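Load a filter cartridge into the dust canister and fit it to the extractor

TASK

Put the tall slim filter cartridge upright into the empty dust canister where that stands on the bench, and let go of it. Then pick up the canister with the cartridge inside and set it upright, fully home, in the round well on top of the dust extractor, and let go; the canister must never be tipped over.

Things in the scene. Friction and masses are not known exactly. Their poses are not given: they have to be found in the camera images.
- cartridge: The tall slim pleated filter cartridge: an upright cylinder with white paper pleats and grey end caps, 32 mm in diameter and 101 mm tall, about 60 g, standing loose on the bench. Origin at the centre of its underside, z axis up along it. Do not confuse it with the fat pleated cartridge (58 mm in diameter, 85 mm tall, too wide for the canister) or the waisted wooden spool (52 mm, 85 mm tall) that stand nearby; the three swap places. It may be gripped anywhere on its side.
- canister: The dust canister: a plain grey round plastic cup, open at the top, outer diameter 60 mm, inner diameter 52 mm, 70 mm tall, floor 5 mm thick, about 140 g, standing loose and upright on the bench. Origin at the centre of its underside, z axis up. A cartridge standing in it rests on its floor and stands out 36 mm above its rim. It may be gripped across the outside just below the rim.
- extractor: The bench dust extractor, fixed: a grey box housing 80 mm tall and 170 mm wide (along its y), reaching from 70 mm in front of the well axis (-x) to 190 mm behind it (+x), with an aluminium top plate around the well at its front and a black-ringed motor drum on its rear part, 145 mm along +x from the well axis, whose top is 142 mm above the bench. Origin on the bench directly under the axis of the well; x axis points to its rear, away from the robot, z up.
- well (a point): The centre of the flat floor of the round well in the top of the extractor housing. The well is 76 mm in diameter and 32 mm deep; its floor is 48 mm above the bench and its mouth 80 mm. A canister fully home stands on this floor, with 38 mm of it above the housing.

How it is judged:
By the outcome, as a careful person would: the job done as asked, in the order asked, and still so for the second after the job is handed in, with the robot touching nothing.
It also fails if it takes over 64 s, if anything falls off the work surface, if the arm or the gripper's body presses on something with over 40 N, if the wrist force passes 120 N, or if a joint passes its speed limit or range.

ROBOT

A 6-joint arm with a two-finger parallel gripper is mounted at the origin on the work surface. World frame = base frame: x ahead of the robot, y to its left, z up, the work surface at z = 0. Lengths are in m, angles in rad, forces in N, time in s.
With the tool pointing down it reaches from about 0.35 to 0.975 m from the base axis. Payload 4.9 kg.
Tool frame: the origin (TCP) lies midway between the tips of the shut fingers; the grasp point (between the pads) lies 19 mm behind it; z points along the fingers, y is the line along which they close (so a half turn about z gives the same grasp; the last joint's range is limited). The gripper opens to 85 mm and grips with 20 to 120 N. Pads are 22 mm wide; open, the fingers measure 114 mm over their backs; the gripper's body (76 mm by 85 mm) begins 54 mm behind the grasp point. The pads swing forward as they close: fully open they stand 13 mm farther back than shut.
Start: joints at [-1.24, 0.053, 1.613, -0, 1.476, -0.119], TCP at [0.272, -0.563, 0.211] pointing down, gripper open.
Joint ranges: [-3.01, 3.01], [-1.01, 2.22], [0.06, 2.58], [-1.02, 4.17], [0.09, 2.62], [-3.14, 3.14]. Speed limits (rad/s): [2.57, 2.57, 3.14, 3.14, 3.14, 3.14].

INTERFACE

Orientations are given as a rotation vector (axis times angle).
In Python, from station import ctrl, optics, job gives the robot as it stands.
- The arm moves only by the shell command python3 -m jog 'ROWS' [OPENING] [FORCE]. ROWS is JSON, a list of rows, each a list of 2 entries, a list of its own where there are three numbers: the shift along the tool's x, y, z in m, then the turn, a rotation vector about the tool's x, y, z in rad. A call has 1 to 5 rows; each row is the pose to reach, as a shift and turn from the pose commanded when the call began, along the tool's axes at that moment; what a row does not reach only later rows make up. A row lasts 1/10 s, in which the tool goes at most 50 mm and 8.59 degrees, less where a joint would pass 70% of its speed; a pose out of reach is approached as far as the arm can. A call with a gripper value outside its range is refused whole. OPENING is the opening, from 0 (shut) to 1 (fully open), set as the call begins (- or left out, the last holds). The fingers move at their own pace and stop on an object; FORCE is the grip in N (left out, the last holds). Time passes only in rows, so rows that repeat a pose let the fingers close. It gives the time, the measured TCP pose, the force, the opening and the grip force at its end, in the units of the state.
- ctrl.get_obs(): the state, without advancing time (a new reading comes with each control period).
- optics.get_image(name): name is "scene" or "top" or "wrist"; returns a dict with "image" (384x512x3 uint8, blue, green, red), "fx", "fy", "cx", "cy" (pixels), "rvec" (rotation vector, rad) and "tvec" (3), from world to camera coordinates, as OpenCV has them; the wrist camera has in their place "mount" (4x4, takes a point from camera to tool coordinates, whose origin is the TCP and whose axes are the flange's). Camera axes: x right, y down, z forward; pixel columns grow to the right and rows downward; lengths in m; the calibration is good to about 2 mm. A picture is of the moment at which its call begins: read the wrist's pose just before it. There is no depth.
- job.finish_job(): hands the job in; it is judged then, once.
The state is a dict: "t": time; "q": joint angles; "dq": joint speeds; "effort": joint torques, N m; "tool_pos": TCP position; "tool_rot": TCP orientation; "contact_force": force on the tool from outside, world axes, zero at the start; "wrist_torque": the same for the moment, N m; "opening": finger opening in m; "grip_force": force on a finger pad.
Only numpy, scipy, OpenCV 4.12 (cv2) and the standard library are available. Lean on these libraries where they do the work, as an engineer would, in place of code of your own. Each camera call takes 0.05 s, during which the arm holds its last target. There are 200 camera calls.

## Working session

There is one attempt and no reset: what is moved stays moved. The work goes in short steps, Python scripts to look and compute and a shell command to move; the robot and the scene stay as the last step left them, time stands still between calls to the robot, and variables do not carry over. Pictures are saved under pics/ and viewed, at most 10 in all, crops included, and the job is handed in when it is done.

```bash
mkdir -p pics; ls; cat > h.py <<'E'
import numpy as np, cv2
from station import ctrl, optics, job
R=lambda v: cv2.Rodrigues(np.array(v,float))[0]
def ray(im,u,v):
    d=np.array([(u-im["cx"])/im["fx"],(v-im["cy"])/im["fy"],1.])
    if "mount" in im:
        o=im["obs"]; W=R(o["tool_rot"]); M=np.array(im["mount"])
        return W@M[:3,3]+np.array(o["tool_pos"]), W@M[:3,:3]@d
    A=R(im["rvec"]); return -A.T@np.array(im["tvec"]).ravel(), A.T@d
def onz(im,u,v,z):
    c,d=ray(im,u,v); return c+d*(z-c[2])/d[2]
def grab(n):
    o=ctrl.get_obs(); im=optics.get_image(n); im["obs"]=o; return im
E
python3 - <<'E'
from h import *
import pickle
a=grab("scene");b=grab("top")
pickle.dump((a,b),open("im.pkl","wb"))
cv2.imwrite("pics/a.png",a["image"]);cv2.imwrite("pics/b.png",b["image"])
for i in(a,b): print(ray(i,256,192),i["fx"])
o=ctrl.get_obs();print(o);print(R(o["tool_rot"]).round(3))
E
```

```text
pics
(array([ 0.83680517, -0.14440258,  0.62273068]), array([-0.49391773,  0.21266277, -0.84319768])) 371.06171261415955
(array([ 0.43571929, -0.01040353,  0.80546897]), array([ 0.13172491, -0.03710634, -0.99084657])) 401.75821045238905
{'t': 0.1, 'q': array([-1.24000469e+00,  5.32698196e-02,  1.61418292e+00,  3.73927609e-05,
        1.47600158e+00, -1.18986247e-01]), 'dq': array([-0.00067495,  0.00016527, -0.00424283, -0.0014356 , -0.00030775,
        0.00039466]), 'effort': array([-4.05190463e-06, -3.94904566e+01, -3.71362567e+01, -1.58281491e-04,
        3.95813418e-03, -1.32842200e-05]), 'tool_pos': array([ 0.27154677, -0.56224885,  0.20988336]), 'tool_rot': array([-3.06067662e+00, -7.00150032e-01,  2.50823239e-04]), 'contact_force': array([ 0.49869097, -0.57187418, -0.27765089]), 'wrist_torque': array([0.03218726, 0.01892924, 0.0319691 ]), 'grip_force': 0.0, 'opening': 0.08541847930886513}
[[ 0.901  0.435 -0.001]
 [ 0.435 -0.901  0.002]
 [ 0.    -0.002 -1.   ]]
```

View pics/a.png

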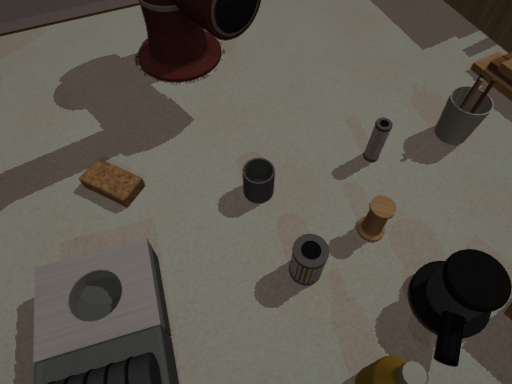

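View pics/b.png

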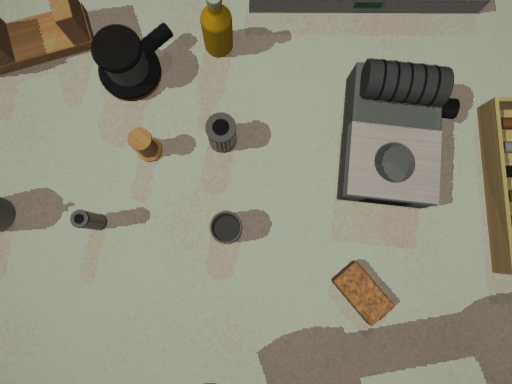

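The scene view (a) has the slim cartridge at (382,125) top / (371,157) base, the canister rim at (258,169), and the well mouth at about (96,295). The top view (b) has the slim cartridge top at (79,218), the canister rim at (227,226), and the well mouth at (395,162).

```bash
python3 - <<'E'
from h import *
import pickle
a,b=pickle.load(open("im.pkl","rb"))
for n,pa,pb,z in [("cart",(383,124),(79,218),.101),("can",(258,169),(227,226),.07),("well",(96,295),(395,162),.08),("wellfloor",(97,302),(398,166),.048),("spool",(381,207),(140,139),.085),("fat",(311,250),(221,127),.085),("cup",(470,102),(0,200),.09)]:
    print(n,onz(a,*pa,z).round(3),onz(b,*pb,z).round(3))
for p in [(352,125),(442,132),(436,205),(340,200)]: print(onz(b,*p,.08).round(3))
E
```

```text
cart [0.487 0.269 0.101] [0.485 0.272 0.101]
can [0.468 0.018 0.07 ] [0.471 0.016 0.07 ]
well [ 0.59  -0.294  0.08 ] [ 0.587 -0.296  0.08 ]
wellfloor [ 0.587 -0.304  0.048] [ 0.586 -0.314  0.048]
spool [0.633 0.172 0.085] [0.631 0.175 0.085]
fat [0.655 0.027 0.085] [0.653 0.026 0.085]
cup [0.499 0.474 0.09 ] [0.519 0.417 0.09 ]
[ 0.658 -0.219  0.08 ]
[ 0.644 -0.388  0.08 ]
[ 0.507 -0.367  0.08 ]
[ 0.517 -0.191  0.08 ]
```

```bash
cat > to.py <<'E'
import sys
from h import *
o=ctrl.get_obs(); p=np.array(o["tool_pos"]); g=np.array([float(v) for v in sys.argv[1:4]])
print("pos",p.round(4),"shift",(R(o["tool_rot"]).T@(g-p)).round(4), "z",R(o["tool_rot"])[:,2].round(4),"t",o["t"])
E
python3 -m jog '[[[0.555,-0.657,0],[0,0,0]],[[0.555,-0.657,0],[0,0,0]],[[0.555,-0.657,0],[0,0,0]],[[0.555,-0.657,0],[0,0,0]],[[0.555,-0.657,0],[0,0,0]]]' 1 40; python3 to.py 0.486 0.27 0.21
```

```text
t: 0.6
tool_pos: [0.3339, -0.3186, 0.2104]
tool_rot: [-3.062, -0.699, 0.0]
contact_force: [1.1, 0.8, 0.4]
opening: 0.0856
grip_force: 0.0
pos [ 0.3339 -0.3186  0.2104] shift [ 0.3926 -0.4642  0.0008] z [-2.e-04  8.e-04 -1.e+00] t 0.6
```

```bash
python3 -m jog '[[[0.392,-0.464,0],[0,0,0]],[[0.392,-0.464,0],[0,0,0]],[[0.392,-0.464,0],[0,0,0]],[[0.392,-0.464,0],[0,0,0]],[[0.392,-0.464,0],[0,0,0]]]' >/dev/null; python3 -m jog '[[[0.23,-0.273,0],[0,0,0]],[[0.23,-0.273,0],[0,0,0]],[[0.23,-0.273,0],[0,0,0]],[[0.23,-0.273,0],[0,0,0]],[[0.23,-0.273,0],[0,0,0]]]'; python3 to.py 0.486 0.27 0.21
```

```text
t: 1.6
tool_pos: [0.458, 0.1659, 0.2107]
tool_rot: [3.062, 0.702, 0.0]
contact_force: [1.1, -0.5, 0.4]
opening: 0.0854
grip_force: 0.0
pos [0.458  0.1659 0.2107] shift [ 0.0706 -0.0815  0.0007] z [ 1.e-04 -2.e-04 -1.e+00] t 1.6
```

```bash
python3 -m jog '[[[0.069,-0.081,0],[0,0,0]],[[0.069,-0.081,0],[0,0,0]],[[0.069,-0.081,0],[0,0,0]],[[0.069,-0.081,0],[0,0,0]],[[0.069,-0.081,0],[0,0,0]]]'; python3 - <<'E'
from h import *
w=grab("wrist");cv2.imwrite("pics/w1.png",w["image"])
import pickle;pickle.dump(w,open("w1.pkl","wb"))
A=R(w["obs"]["tool_rot"]);M=np.array(w["mount"]);print(M.round(3))
for z in(.101,.0):
    P=np.array([.486,.27,z]);q=np.linalg.inv(M)@np.r_[A.T@(P-w["obs"]["tool_pos"]),1];print(q[:2]/q[2]*w["fx"]+[w["cx"],w["cy"]])
E
python3 to.py 0.486 0.27 0.21
```

```text
t: 2.1
tool_pos: [0.4847, 0.2657, 0.2105]
tool_rot: [3.062, 0.7, -0.002]
contact_force: [-0.2, 0.5, 0.5]
opening: 0.0856
grip_force: 0.0
[[ 0.001 -0.958 -0.287  0.073]
 [ 1.     0.001 -0.001 -0.001]
 [ 0.001 -0.287  0.958 -0.163]
 [ 0.     0.     0.     1.   ]]
[251.49076467 173.13677674]
[252.25220582 152.83841848]
pos [0.4848 0.2654 0.2108] shift [ 0.003  -0.0037  0.0008] z [-4.e-04 -6.e-04 -1.e+00] t 2.15
```

View pics/w1.png

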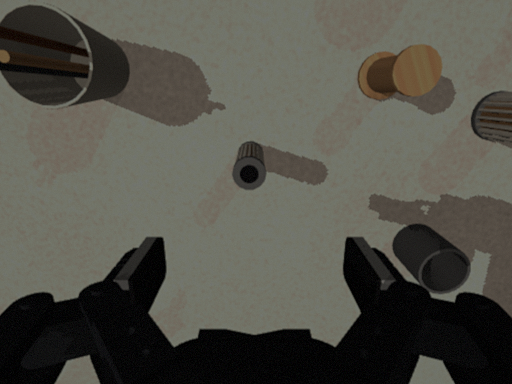

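The wrist view shows the slim cartridge's top centred at (249,173), where (251,173) was predicted. The canister rim is at (444,270), and nothing is in the way of the fingers.

```bash
python3 - <<'E'
from h import *
import pickle
w=pickle.load(open("w1.pkl","rb"))
print(onz(w,249.5,173,.101),onz(w,444,270,.07))
E
python3 -m jog '[[[0.003,-0.003,0.05],[0,0,0]],[[0.003,-0.003,0.09],[0,0,0]],[[0.003,-0.003,0.12],[0,0,0]],[[0.003,-0.003,0.14],[0,0,0]],[[0.003,-0.003,0.14],[0,0,0]]]' ; python3 to.py 0.486 0.27 0.07
```

```text
[0.48531363 0.27171945 0.101     ] [0.47148567 0.01966793 0.07      ]
t: 2.65
tool_pos: [0.4838, 0.2679, 0.0674]
tool_rot: [3.062, 0.697, -0.011]
contact_force: [-0.8, -0.0, -0.8]
opening: 0.0855
grip_force: 0.0
pos [0.4838 0.2679 0.0674] shift [ 0.0029 -0.0009 -0.0026] z [-0.0066 -0.0028 -1.    ] t 2.65
```

```bash
python3 -m jog '[[[0.002,-0.002,0],[0,0,0]],[[0.002,-0.002,0],[0,0,0]],[[0.002,-0.002,0],[0,0,0]],[[0.002,-0.002,0],[0,0,0]],[[0.002,-0.002,0],[0,0,0]]]' 0.2 30; python3 -m jog '[[[0,0,0],[0,0,0]],[[0,0,0],[0,0,0]],[[0,0,0],[0,0,0]]]'; python3 to.py 0.486 0.27 0.07
```

```text
t: 3.15
tool_pos: [0.4886, 0.2737, 0.0728]
tool_rot: [-3.062, -0.701, -0.005]
contact_force: [-0.3, -0.4, 4.8]
opening: 0.0302
grip_force: 29.5
t: 3.45
tool_pos: [0.4887, 0.2737, 0.0729]
tool_rot: [-3.062, -0.701, -0.005]
contact_force: [-0.1, -0.5, 5.9]
opening: 0.0302
grip_force: 29.6
pos [0.4887 0.2737 0.0729] shift [-0.0041  0.0022  0.0029] z [ 2.9e-03  8.0e-04 -1.0e+00] t 3.45
```

```bash
python3 -m jog '[[[0,0,-0.03],[0,0,0]],[[0,0,-0.07],[0,0,0]],[[0,0,-0.11],[0,0,0]],[[0,0,-0.11],[0,0,0]],[[0,0,-0.11],[0,0,0]]]'; python3 to.py 0.474 0.0193 0.183
```

```text
t: 3.95
tool_pos: [0.4879, 0.2736, 0.1822]
tool_rot: [-3.062, -0.701, -0.004]
contact_force: [0.2, -0.3, -1.9]
opening: 0.0302
grip_force: 30.0
pos [0.4879 0.2736 0.1822] shift [-0.1231  0.2229 -0.0011] z [ 0.0022  0.001  -1.    ] t 3.95
```

```bash
python3 -m jog '[[[-0.012,0.022,0],[0,0,0]],[[-0.032,0.058,0],[0,0,0]],[[-0.054,0.098,0],[0,0,0]],[[-0.076,0.138,0],[0,0,0]],[[-0.096,0.174,0],[0,0,0]]]'>/dev/null;python3 -m jog '[[[-0.014,0.026,0],[0,0,0]],[[-0.022,0.041,0],[0,0,0]],[[-0.027,0.049,0],[0,0,0]],[[-0.027,0.049,0],[0,0,0]],[[-0.027,0.049,0],[0,0,0]]]'; python3 to.py 0.474 0.0193 0.183
python3 - <<'E'
from h import *
s,w,t=grab("scene"),grab("wrist"),grab("top")
import pickle;pickle.dump((s,w,t),open("w2.pkl","wb"))
m=cv2.resize(s["image"][40:300,130:430],(400,347)); v=cv2.resize(w["image"],(400,300))
cv2.imwrite("pics/w2.png",np.vstack([np.hstack([m[:300],v]),np.hstack([cv2.resize(t["image"][130:300,140:340],(353,300)),np.zeros((300,447,3),np.uint8)])]))
E
```

```text
t: 4.95
tool_pos: [0.4731, 0.0196, 0.18]
tool_rot: [-3.061, -0.701, 0.002]
contact_force: [0.6, -0.0, -0.9]
opening: 0.0303
grip_force: 30.0
pos [0.4731 0.0196 0.18  ] shift [ 0.0007  0.0006 -0.003 ] z [-1.6e-03  7.0e-04 -1.0e+00] t 4.95
```

View pics/w2.png

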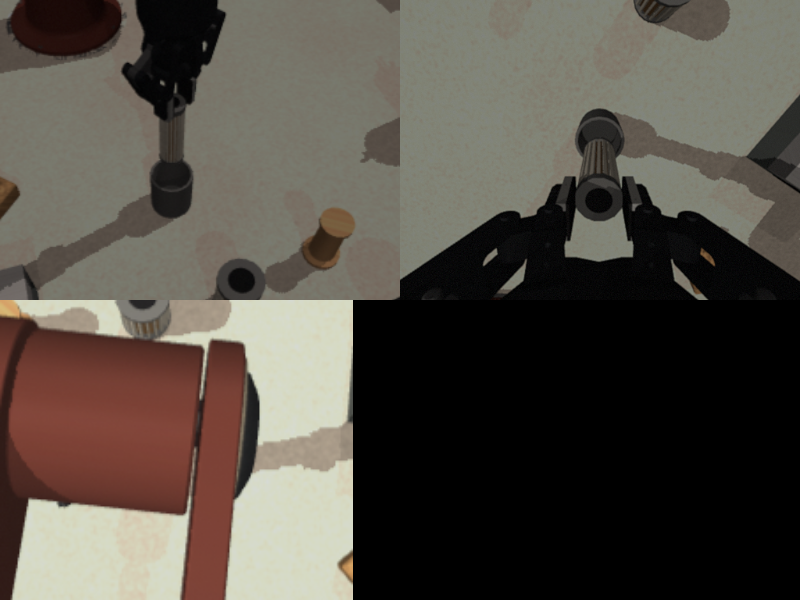

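The cartridge hangs upright over the canister. In the wrist image its top is at (255,255) and the canister is behind it at about (256,172).

```bash
python3 - <<'E'
from h import *
import pickle
s,w,t=pickle.load(open("w2.pkl","rb"))
print(onz(w,255,255,.208),w["obs"]["tool_pos"])
cv2.imwrite("pics/w3.png",cv2.resize(np.hstack([w["image"][110:290,190:320],s["image"][110:290,190:320]]),None,fx=3,fy=3,interpolation=cv2.INTER_CUBIC)[:600,:800])
E
```

```text
[0.46970804 0.01829309 0.208     ] [0.47330247 0.01979035 0.18032007]
```

View pics/w3.png

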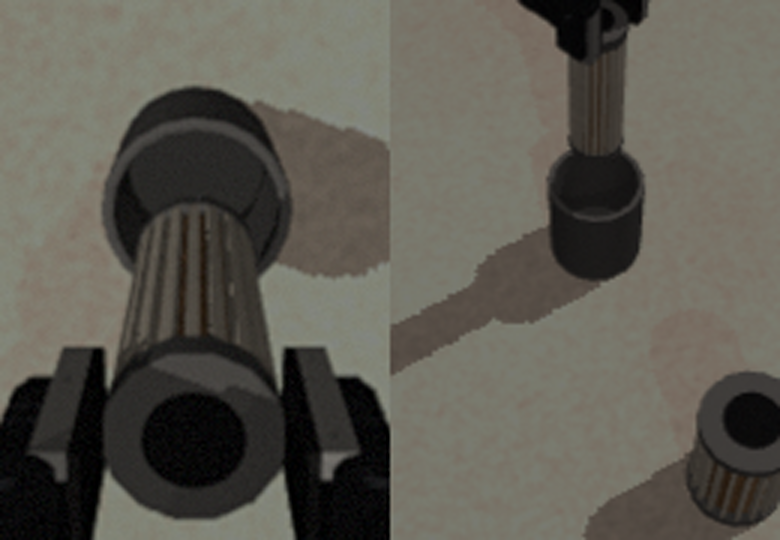

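Cartridge and canister axes agree to about 1 mm, so I'm lowering it.

```bash
python3 -m jog '[[[0,0,0.02],[0,0,0]],[[0,0,0.05],[0,0,0]],[[0,0,0.075],[0,0,0]],[[0,0,0.092],[0,0,0]],[[0,0,0.092],[0,0,0]]]'; python3 -m jog '[[[0,0,0.003],[0,0,0]],[[0,0,0.006],[0,0,0]],[[0,0,0.007],[0,0,0]],[[0,0,0.008],[0,0,0]],[[0,0,0.008],[0,0,0]]]'
```

```text
t: 5.6
tool_pos: [0.4712, 0.0199, 0.0859]
tool_rot: [-3.06, -0.702, 0.009]
contact_force: [-0.5, 0.4, -0.3]
opening: 0.03
grip_force: 30.0
t: 6.1
tool_pos: [0.4739, 0.0189, 0.0814]
tool_rot: [3.062, 0.7, 0.001]
contact_force: [-0.6, -0.0, -1.1]
opening: 0.0304
grip_force: 30.0
```

```bash
python3 -m jog '[[[0,0,0.001],[0,0,0]],[[0,0,0.002],[0,0,0]],[[0,0,0.003],[0,0,0]],[[0,0,0.003],[0,0,0]],[[0,0,0.003],[0,0,0]]]'
```

```text
t: 6.6
tool_pos: [0.4736, 0.0189, 0.0779]
tool_rot: [-3.062, -0.701, 0.0]
contact_force: [-0.5, -0.5, 0.2]
opening: 0.03
grip_force: 30.1
```

```bash
python3 -m jog '[[[0,0,0.001],[0,0,0]],[[0,0,0.002],[0,0,0]],[[0,0,0.002],[0,0,0]]]'
```

```text
t: 6.9
tool_pos: [0.4749, 0.019, 0.0779]
tool_rot: [3.062, 0.7, 0.004]
contact_force: [-1.1, 1.0, 6.9]
opening: 0.0299
grip_force: 30.7
```

```bash
python3 -m jog '[[[0,0,0],[0,0,0]],[[0,0,0],[0,0,0]],[[0,0,0],[0,0,0]],[[0,0,0],[0,0,0]],[[0,0,0],[0,0,0]]]' 1; python3 - <<'E'
from h import *
w,s=grab("wrist"),grab("scene")
import pickle;pickle.dump((w,s),open("w4.pkl","wb"))
cv2.imwrite("pics/w4.png",np.hstack([w["image"][84:,56:456],cv2.resize(s["image"][100:250,170:370],(400,300))]))
E
python3 to.py .4705 .0175 .04
```

```text
t: 7.4
tool_pos: [0.4734, 0.019, 0.0758]
tool_rot: [-3.062, -0.7, 0.001]
contact_force: [-0.1, -0.1, 0.7]
opening: 0.0854
grip_force: 0.0
pos [0.4735 0.019  0.0758] shift [-0.0033  0.      0.0358] z [-3.e-04  0.e+00 -1.e+00] t 7.5
```

View pics/w4.png

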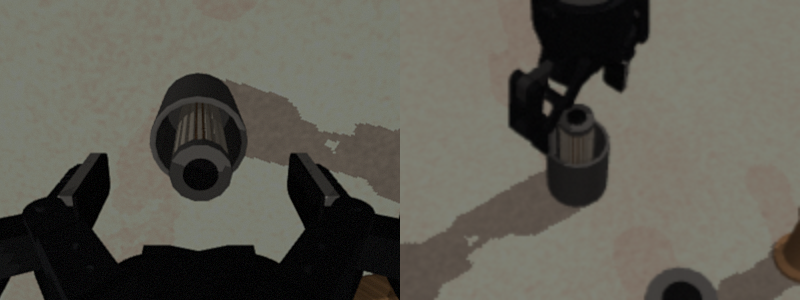

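The cartridge stands upright in the canister, released. The rim is centred between the fingers (wrist column about 254), so I'm lowering onto the canister and gripping it.

```bash
python3 -m jog '[[[-0.003,0,0.01],[0,0,0]],[[-0.003,0,0.022],[0,0,0]],[[-0.003,0,0.031],[0,0,0]],[[-0.003,0,0.034],[0,0,0]],[[-0.003,0,0.034],[0,0,0]]]'; python3 -m jog '[[[0,0,0],[0,0,0]],[[0,0,0],[0,0,0]],[[0,0,0],[0,0,0]],[[0,0,0],[0,0,0]],[[0,0,0],[0,0,0]]]' 0.5 50
```

```text
t: 8.0
tool_pos: [0.4701, 0.0178, 0.0408]
tool_rot: [-3.062, -0.7, 0.003]
contact_force: [-0.2, 0.7, 0.2]
opening: 0.0856
grip_force: 0.0
t: 8.5
tool_pos: [0.4716, 0.0179, 0.0438]
tool_rot: [-3.062, -0.701, -0.001]
contact_force: [-3.6, 0.4, 7.3]
opening: 0.0559
grip_force: 51.4
```

```bash
python3 -m jog '[[[0,0,-0.02],[0,0,0]],[[0,0,-0.05],[0,0,0]],[[0,0,-0.085],[0,0,0]],[[0,0,-0.11],[0,0,0]],[[0,0,-0.11],[0,0,0]]]'; python3 to.py .588 -.295 .153
python3 - <<'E'
from h import *
import pickle
for im,(x0,y0,x1,y1) in zip(pickle.load(open("im.pkl","rb")),[(50,255,145,335),(360,132,432,195)]):
    g=cv2.GaussianBlur(cv2.cvtColor(im["image"],cv2.COLOR_BGR2GRAY)[y0:y1,x0:x1],(3,3),0)
    th,m=cv2.threshold(g,0,255,cv2.THRESH_BINARY_INV|cv2.THRESH_OTSU)
    for c in cv2.findContours(m,cv2.RETR_EXTERNAL,cv2.CHAIN_APPROX_NONE)[0]:
        if cv2.contourArea(c)<500: continue
        h=cv2.convexHull(c); e=cv2.fitEllipse(h); p=(e[0][0]+x0,e[0][1]+y0)
        P=np.array([onz(im,q[0][0]+x0,q[0][1]+y0,.08) for q in h])
        print(th,p,e[1],onz(im,*p,.08).round(4),"circle",cv2.minEnclosingCircle(P[:,:2].astype(np.float32)))
E
```

```text
t: 9.0
tool_pos: [0.4738, 0.0174, 0.1566]
tool_rot: [3.06, 0.7, 0.013]
contact_force: [0.9, 0.2, -2.0]
opening: 0.0555
grip_force: 53.5
pos [0.4738 0.0174 0.1566] shift [-0.033   0.3309  0.005 ] z [ 0.0089 -0.001  -1.    ] t 9.0
76.0 (94.91085815429688, 295.1512336730957) (45.70695114135742, 58.17581558227539) [ 0.5897 -0.2957  0.08  ] circle ((0.5885586142539978, -0.2949883043766022), 0.03824082016944885)
120.0 (394.2939453125, 161.99685287475586) (39.117889404296875, 41.98503875732422) [ 0.587  -0.2947  0.08  ] circle ((0.5871641039848328, -0.29456672072410583), 0.038593195378780365)
```

The well mouth comes out as a 38 mm radius circle in both views, centred at (0.588, −0.295). I'm carrying the canister over.

```bash
python3 -m jog '[[[-0.001,0.015,0],[0,0,0]],[[-0.004,0.045,0],[0,0,0]],[[-0.008,0.08,0],[0,0,0]],[[-0.012,0.115,0],[0,0,0]],[[-0.015,0.15,0],[0,0,0]]]'>/dev/null;python3 -m jog '[[[-0.003,0.035,0],[0,0,0]],[[-0.007,0.07,0],[0,0,0]],[[-0.01,0.1,0],[0,0,0]],[[-0.013,0.125,0],[0,0,0]],[[-0.015,0.14,0],[0,0,0]]]'; python3 -m jog '[[[-0.002,0.02,0],[0,0,0]],[[-0.003,0.033,0],[0,0,0]],[[-0.003,0.04,0],[0,0,0]],[[-0.003,0.04,0],[0,0,0]],[[-0.003,0.04,0],[0,0,0]]]';python3 to.py .588 -.295 .153
```

```text
t: 10.0
tool_pos: [0.5687, -0.2586, 0.1484]
tool_rot: [-3.06, -0.697, 0.006]
contact_force: [-1.3, -0.8, -2.5]
opening: 0.0556
grip_force: 53.5
t: 10.5
tool_pos: [0.5845, -0.2932, 0.1516]
tool_rot: [-3.061, -0.701, 0.001]
contact_force: [0.2, 0.1, -2.1]
opening: 0.0554
grip_force: 53.7
pos [ 0.5845 -0.2932  0.1516] shift [ 0.0024  0.0032 -0.0014] z [-7.e-04  8.e-04 -1.e+00] t 10.5
```

```bash
python3 -m jog '[[[0.002,0.003,0],[0,0,0]],[[0.002,0.003,0],[0,0,0]],[[0.002,0.003,0],[0,0,0]]]'; python3 - <<'E'
from h import *
w,s=grab("wrist"),grab("scene")
import pickle;pickle.dump((w,s),open("w5.pkl","wb"))
cv2.imwrite("pics/w5.png",np.hstack([w["image"][84:,56:456],cv2.resize(s["image"][160:384,0:300],(400,300))]))
E
```

```text
t: 10.8
tool_pos: [0.5879, -0.2953, 0.1522]
tool_rot: [3.062, 0.702, 0.0]
contact_force: [-0.5, -0.5, -2.8]
opening: 0.0558
grip_force: 53.7
```

View pics/w5.png

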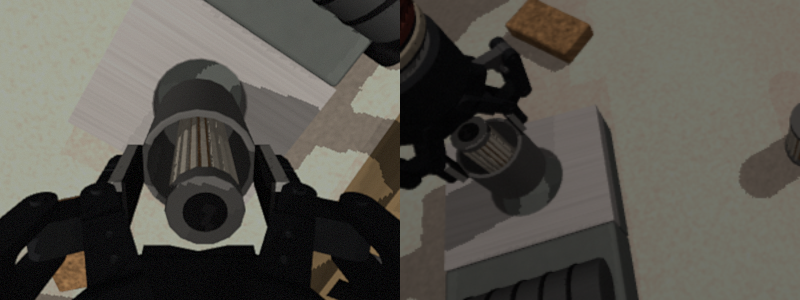

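The canister, with the cartridge upright in it, hangs above the well. Its rim centre is at about (257,243) in the wrist image.

```bash
python3 - <<'E'
from h import *
import pickle
w,s=pickle.load(open("w5.pkl","rb"))
print(onz(w,257,243,.178),w["obs"]["tool_pos"]); print(onz(w,201*1+56-54,159+84,.178),onz(w,257+55,243,.178))
E
python3 -m jog '[[[0,0,0.01],[0,0,0]],[[0,0,0.025],[0,0,0]],[[0,0,0.038],[0,0,0]],[[0,0,0.046],[0,0,0]],[[0,0,0.046],[0,0,0]]]'; python3 -m jog '[[[0,0,0],[0,0,0]]]'
```

```text
[ 0.58980621 -0.2951882   0.178     ] [ 0.58787556 -0.29529234  0.1521807 ]
[ 0.57796625 -0.27080655  0.178     ] [ 0.60185929 -0.32000872  0.178     ]
t: 11.4
tool_pos: [0.5862, -0.2947, 0.1028]
tool_rot: [-3.059, -0.7, 0.005]
contact_force: [-1.2, -0.3, -3.1]
opening: 0.0554
grip_force: 53.7
t: 11.5
tool_pos: [0.5876, -0.2956, 0.1055]
tool_rot: [-3.062, -0.7, 0.001]
contact_force: [-0.4, -0.6, -1.8]
opening: 0.0556
grip_force: 53.7
```

```bash
python3 -m jog '[[[0,0,0.004],[0,0,0]],[[0,0,0.008],[0,0,0]],[[0,0,0.010],[0,0,0]],[[0,0,0.011],[0,0,0]],[[0,0,0.011],[0,0,0]]]'; python3 -m jog '[[[0,0,0.001],[0,0,0]],[[0,0,0.002],[0,0,0]],[[0,0,0.002],[0,0,0]]]'
```

```text
t: 12.0
tool_pos: [0.5877, -0.2956, 0.0948]
tool_rot: [-3.062, -0.701, 0.0]
contact_force: [-0.2, -0.5, -2.4]
opening: 0.0556
grip_force: 53.7
t: 12.3
tool_pos: [0.5877, -0.2957, 0.0929]
tool_rot: [-3.062, -0.701, 0.0]
contact_force: [0.7, 0.1, -2.1]
opening: 0.0554
grip_force: 53.7
```

```bash
python3 -m jog '[[[0,0,0.001],[0,0,0]],[[0,0,0.002],[0,0,0]],[[0,0,0.002],[0,0,0]]]'; python3 -m jog '[[[0,0,0.001],[0,0,0]],[[0,0,0.002],[0,0,0]],[[0,0,0.002],[0,0,0]]]'
```

```text
t: 12.6
tool_pos: [0.588, -0.2958, 0.092]
tool_rot: [3.062, 0.701, 0.001]
contact_force: [-0.6, 1.5, 2.8]
opening: 0.0552
grip_force: 55.0
t: 12.9
tool_pos: [0.5882, -0.2958, 0.0919]
tool_rot: [3.062, 0.701, 0.001]
contact_force: [-5.1, 3.3, 9.6]
opening: 0.0553
grip_force: 57.0
```

It made contact at the expected height of 0.092. Now I release and retreat straight up.

```bash
python3 -m jog '[[[0,0,-0.002],[0,0,0]],[[0,0,-0.002],[0,0,0]],[[0,0,-0.002],[0,0,0]],[[0,0,-0.002],[0,0,0]],[[0,0,-0.002],[0,0,0]]]' 1; python3 -m jog '[[[0,0,-0.02],[0,0,0]],[[0,0,-0.05],[0,0,0]],[[0,0,-0.09],[0,0,0]],[[0,0,-0.13],[0,0,0]],[[0,0,-0.13],[0,0,0]]]';python3 -m jog '[[[-0.08,0,0],[0,0,0]],[[-0.08,0,0],[0,0,0]],[[-0.08,0,0],[0,0,0]],[[-0.08,0,0],[0,0,0]]]'; python3 - <<'E'
from h import *
w,s=grab("wrist"),grab("scene")
cv2.imwrite("pics/w6.png",np.hstack([w["image"][0:300,56:456],cv2.resize(s["image"][160:384,0:300],(400,300))]))
import pickle;pickle.dump((w,s),open("w6.pkl","wb"))
E
```

```text
t: 13.4
tool_pos: [0.5876, -0.2957, 0.0906]
tool_rot: [-3.062, -0.7, 0.0]
contact_force: [0.6, -0.3, 0.2]
opening: 0.0855
grip_force: 0.0
t: 13.9
tool_pos: [0.5909, -0.2977, 0.2296]
tool_rot: [3.053, 0.699, 0.015]
contact_force: [0.1, -0.2, 0.7]
opening: 0.0853
grip_force: 0.0
t: 14.3
tool_pos: [0.5154, -0.3305, 0.2204]
tool_rot: [-3.062, -0.699, -0.0]
contact_force: [0.3, -0.7, 0.0]
opening: 0.0851
grip_force: 0.0
```

View pics/w6.png

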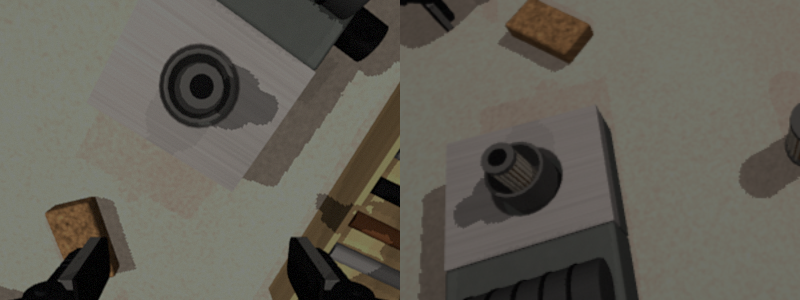

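The canister sits upright and centred in the well (wrist view, rim at about (255,85)). The cartridge stands upright in it, and the gripper is clear.

```bash
python3 -c "
from station import job
print(job.finish_job())"
```

```text
the job is handed in; nothing more can be done
None
```

The job is handed in at about 14.4 s: the slim cartridge stands upright in the canister, and the canister was set upright, fully home in the extractor's well and released, with the gripper clear of everything.

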